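# Close and cam-lock a loaded sterilising container

### The job

Get the loaded instrument container ready for the steriliser: swing back either of its two front cam levers that stands in the lid's way, bring the lid down onto its rubber seal without slamming it, then turn both levers a quarter turn, fully home, so that they draw the lid tight. Leave the other things on the worktop where they are.

Things in the scene. Friction and masses are not known exactly. Their poses are not given: they have to be found in the camera images.
- container: Open aluminium box, 120 mm front to back (x), 200 mm wide (y), rim 60 mm above the worktop, instruments inside; it stands fast. Origin: centre of its underside. x points from its front (two cam levers, turned roughly to the robot) to its hinged back, y to its left as seen from the front, z up.
- lid (a joint): Lid hinged along the container's back. 0 = drawn down tight; 0.032 = lying on the uncompressed rubber seal, front edge 4 mm high (pressed lower by hand, it springs back to there); 1.57 = upright; 1.65 = open limit. Stiff hinge: stays where left. 1 to 3 N at the free edge moves it; about 13 N there presses it tight.
- lid_hinge (a point): Middle of the lid's hinge line, which runs along the container's y; at (66, 0, 62) mm in the container's frame. The lid is an aluminium plate 4 mm thick, 214 mm wide, from the hinge line (its underside) 134 mm to its front edge. Outer face: two round covers, radius 29 mm, 3 mm high, 62 mm from the hinge line, 52 mm either side of the middle.
- lid_edge (a point): Middle of the lid's front (free) edge, on its outer face, 134 mm from the hinge line; a finger lip 50 mm wide sticks out 13 mm beyond it. Either side of it, 37 to 75 mm from the middle, a steel keeper (wedge ramp 20 mm deep, 7 mm high) stands on the outer face, which the cam rides up on; between the keepers the face is clear.
- latch_left (a joint): Left cam latch (container's +y side): steel lever on a vertical pivot before the box. 0 = open, lever straight out of the front (container -x); 1.571 = fully home at its stop, lever along the front, pointing outward (container +y). Its cam wing blocks the open lid's way down above about 0.5. Stays where left; 1 to 2 N at the post turns it, up to 6 N while it draws the lid down.
- latch_right (a joint): Right cam latch (container's -y side), the mirror image: 0 = open, lever straight out of the front (container -x); 1.571 = fully home at its stop, lever along the front, pointing outward (container -y). Otherwise as the left one.
- pivot_left (a point): Top of the left latch's hub (radius 11 mm), on its pivot axis; at (-88, 45, 84) mm in the container's frame. The cam wing, a bar 36 mm long and 8 mm thick, its underside 73 mm above the worktop, stands at right angles to the lever: with the lever open it points outward (+y), with the lever home over the lid (+x).
- pivot_right (a point): Top of the right latch's hub, on its pivot axis; at (-88, -45, 84) mm in the container's frame. Its wing points outward (-y) with the lever open, over the lid (+x) with it home.
- post_left (a point): Top of the upright thumb post at the end of the left lever: a steel pin 11 mm in diameter and 30 mm tall, its top 107 mm and its foot 77 mm above the worktop, 50 mm from the pivot axis. It stands higher than the closed lid and its keepers, so that it can be pushed from any side.
- post_right (a point): Top of the same thumb post on the right lever.
- tweezers: Steel tweezers lying flat in front of the container, 13x116x9 mm; leave alone. Origin: centre of the underside.
- tape_roll: Roll of beige tape lying flat to the left of the container, 100 mm across, 25 mm high; leave alone. Origin: centre of the underside.
- dial_timer: White minute timer with a dial, 75x68x68 mm, left of the container; leave alone. Origin: centre of the underside.
- kidney_dish: Steel kidney dish, 87x195x35 mm, far left of the container; leave alone. Origin: centre of the underside.

How it is judged:
By the outcome, as a careful person would: the job done as asked, in the order asked, and still so for the second after the job is handed in, with the robot touching nothing.
It also fails if it takes over 72 s, if anything falls off the work surface, if the arm or the gripper's body presses on something with over 40 N, if the wrist force passes 120 N, or if a joint passes its speed limit or range.

### The arm

A 6-joint arm with a two-finger parallel gripper is mounted at the origin on a cart in front of the work surface, level with it; the furniture and walls round the work are solid. World frame = base frame: x ahead of the robot, y to its left, z up, the work surface at z = 0. Lengths are in m, angles in rad, forces in N, time in s.
With the tool pointing down it reaches from about 0.325 to 0.9 m from the base axis. Payload 3.5 kg.
Tool frame: the origin (TCP) lies midway between the tips of the shut fingers; the grasp point (between the pads) lies 19 mm behind it; z points along the fingers, y is the direction in which the jaws open and shut (so a half turn about z gives the same grasp; the last joint's range is limited). The gripper opens to 85 mm and grips with 20 to 120 N. Pads are 22 mm wide; open, the fingers measure 114 mm over their backs; the gripper's body (76 mm by 85 mm) begins 54 mm behind the grasp point. The pads swing forward as they close: fully open they stand 13 mm farther back than shut.
Start: joints at [1.018, 0.276, -0.026, 1.268, 0, 1.467], TCP at [0.272, 0.563, 0.209] pointing down, gripper open.
Joint ranges: [-3.12, 3.12], [-0.85, 1.88], [-1.08, 1.24], [-1.95, 2.15], [-1.57, 1.53], [-3.14, 3.14]. Speed limits (rad/s): [2.57, 2.57, 3.14, 3.14, 3.14, 3.14].

### API

Orientations are given as [roll, pitch, yaw] about the fixed x, y, z axes, in that order (R = Rz(yaw) Ry(pitch) Rx(roll)).
In Python, from station import ctrl, snapshot gives the robot as it stands. The module is installed in compiled form; this text tells all that it offers.
- The arm moves only by the shell command python3 -m handwheel 'ROWS' [FORCE]. ROWS is JSON, a list of rows, each an object of numbers: "dx", "dy", "dz": the shift along the tool's x, y, z in units of 50 mm (1.0 is 50 mm); "roll": the turn about the tool's z in units of 5 degrees (1.0 is 5 degrees); "grip": the gripper command: -1 is shut, 1 is fully open, values between are in proportion. A call has 1 to 8 rows; each row shifts and turns the commanded pose from where the row before left it, along the tool's axes as they then stand; what a row does not reach is not made up. A row lasts 1/10 s, in which the tool goes at most 50 mm and 8.59 degrees, less where a joint would pass 70% of its speed; a pose out of reach is approached as far as the arm can. A call is refused whole if a number of a shift passes 1 or a number of a turn 1, either way. A call with a gripper value outside its range is refused whole. The fingers move at their own pace and stop on an object; FORCE is the grip in N (left out, the last holds). Time passes only in rows, so rows that do not move let the fingers close. It gives the time, the measured TCP pose, the force and the opening at its end, in the units of the state.
- ctrl.observe(): the state, without advancing time (a new reading comes with each control period).
- snapshot(name): name is "side" or "top"; returns a dict with "color" (400x640x3 uint8, blue, green, red), "intrinsics" (3x3 intrinsics, pixels), "cam_to_world" (4x4, takes a point from camera to world coordinates). Camera axes: x right, y down, z forward; pixel columns grow to the right and rows downward; lengths in m; the calibration is good to about 2 mm. A picture is of the moment at which its call begins. There is no depth.
- ctrl.finish_job(): hands the job in, once; it reports no verdict.
The state is a dict: "clock": time; "joint_pos": joint angles; "joint_vel": joint speeds; "effort": joint torques, N m; "position": TCP position; "ee_rot": TCP orientation; "contact_force": force on the tool from outside, world axes, zero at the start; "ft_torque": the same for the moment, N m; "gripper_width": finger opening in m.
Only numpy, scipy, OpenCV 4.12 (cv2) and the standard library are available. Lean on these libraries where they do the work, as an engineer would, in place of code of your own. Each camera call takes 0.05 s, during which the arm holds its last target. There are 200 camera calls.

## Working session

There is one attempt and no reset: what is moved stays moved. The work goes in short steps, Python scripts to look and compute and a shell command to move; the robot and the scene stay as the last step left them, time stands still between calls to the robot, and variables do not carry over. Pictures are saved under pics/ and viewed, about 8 in all and at most 12, crops included, and the job is handed in when it is done.

```bash
mkdir -p pics; python3 - <<'E'
from station import ctrl, snapshot
import cv2,pickle
d={}
for n in("side","top"):
    s=snapshot(n);d[n]=s;cv2.imwrite(f"pics/{n}0.png",s["color"]);print(n,s["intrinsics"],s["cam_to_world"])
pickle.dump(d,open("s0.pkl","wb"))
print(ctrl.observe())
E
```

```text
side [[450.92064375   0.         316.54969813]
 [  0.         450.92064375 201.4845916 ]
 [  0.           0.           1.        ]] [[ 0.95187124 -0.18634038  0.24334833  0.212445  ]
 [-0.30647697 -0.56932056  0.76285383 -0.92772257]
 [-0.00360727 -0.80071928 -0.5990289   0.78633442]
 [ 0.          0.          0.          1.        ]]
top [[498.26159625   0.         316.32235943]
 [  0.         498.26159625 199.8173125 ]
 [  0.           0.           1.        ]] [[-0.01485661 -0.98965385  0.14270436  0.28633302]
 [-0.99967117  0.01768457  0.01856901 -0.08050422]
 [-0.02090055 -0.14238156 -0.98959116  1.34765815]
 [ 0.          0.          0.          1.        ]]
{'clock': 0.1, 'joint_pos': array([ 1.01760375e+00,  2.77097739e-01, -2.77414817e-02,  1.26806109e+00,
        1.94982352e-05,  1.46743081e+00]), 'joint_vel': array([-0.00069551, -0.00324189,  0.00306035,  0.00057431,  0.00118913,
        0.00012271]), 'effort': array([ 8.67697727e-04, -4.46707284e+01,  2.96129358e+01,  8.48234544e-03,
       -1.51815611e-04,  2.95783664e-06]), 'position': array([0.27133143, 0.56217226, 0.20784734]), 'ee_rot': array([-3.13950191e+00, -2.36486250e-04,  2.69176533e+00]), 'contact_force': array([-0.72534679,  0.83940442, -0.14891489]), 'ft_torque': array([-0.01341348, -0.01082072,  0.01608133]), 'gripper_width': 0.08522637669286054}
```

View pics/side0.png

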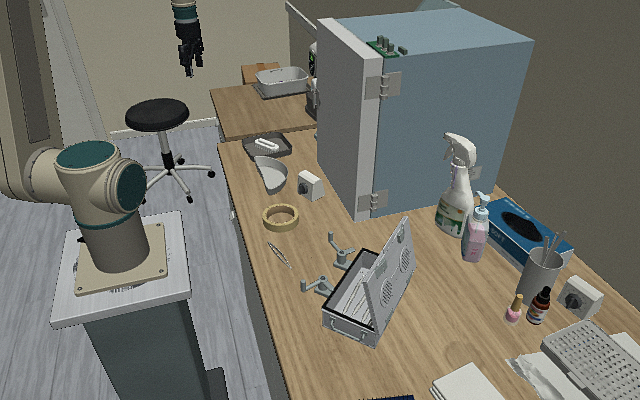

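View pics/top0.png

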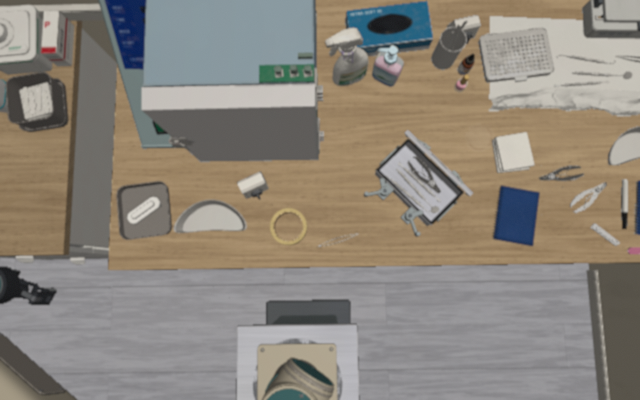

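The side view shows the container at about (355,290) with the lid standing open. In the top view it is at about (420,180), yawed clockwise, with two levers near (380,190) and (412,222). I'll enlarge both.

```bash
python3 - <<'E'
import cv2,pickle,numpy as np
d=pickle.load(open("s0.pkl","rb"))
a=d["top"]["color"][125:245,355:480];b=d["side"]["color"][205:350,285:425]
a=cv2.resize(a,(390,374),interpolation=cv2.INTER_CUBIC);b=cv2.resize(b,(400,414),interpolation=cv2.INTER_CUBIC)
c=np.zeros((414,800,3),np.uint8);c[:374,:390]=a;c[:,400:]=b
cv2.imwrite("pics/c0.png",c)
E
```

```text
(no output)
```

View pics/c0.png

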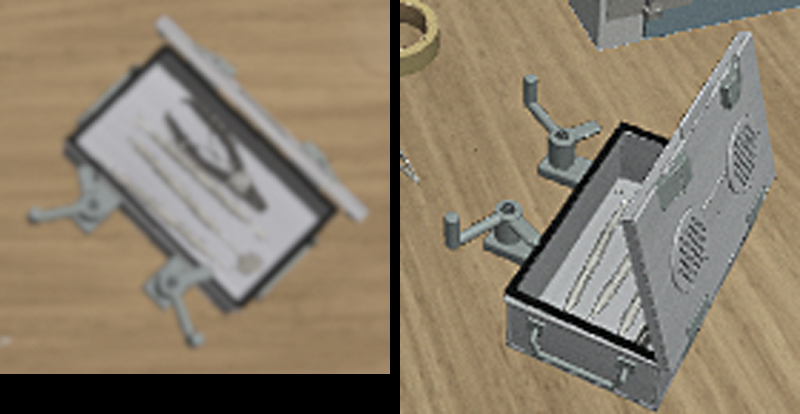

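The crop shows the rim corners, both hubs and both posts. The left lever stands partly closed: hub (92,208), post (35,215) in the top crop. The right one is near open: hub (172,283), post (197,342). Next I'll triangulate.

```bash
cat > h.py <<'E'
import pickle,numpy as np
def ray(s,p):
    d=np.linalg.inv(s["intrinsics"])@[p[0],p[1],1.];T=s["cam_to_world"]
    return T[:3,3],T[:3,:3]@d/np.linalg.norm(d)
def plane(s,p,z):
    o,d=ray(s,p);return o+d*(z-o[2])/d[2]
def tri(s1,p1,s2,p2):
    A=np.zeros((3,3));b=np.zeros(3);R=[]
    for s,p in((s1,p1),(s2,p2)):
        o,d=ray(s,p);M=np.eye(3)-np.outer(d,d);A+=M;b+=M@o;R.append((o,M))
    x=np.linalg.solve(A,b);return x,[np.linalg.norm(M@(x-o)) for o,M in R]
def proj(s,X):
    T=np.linalg.inv(s["cam_to_world"]);c=T[:3,:3]@X+T[:3,3];u=s["intrinsics"]@c;return u[:2]/u[2]
E
python3 - <<'E'
from h import *
d=pickle.load(open("s0.pkl","rb"));t,s=d["top"],d["side"]
T=lambda p:(355+p[0]/3.12,125+p[1]/3.117)
S=lambda p:(285+(p[0]-400)/2.857,205+p[1]/2.855)
np.set_printoptions(precision=4,suppress=True)
P={}
for n,a,b,z in [("hubL",(92,208),(562,135),.084),("hubR",(172,283),(510,208),.084),("postL",(35,215),(530,78),.107),("postR",(197,342),(451,217),.107)]:
    print(n,*tri(t,T(a),s,S(b)),plane(t,T(a),z),plane(s,S(b),z));P[n]=(plane(t,T(a),z)+plane(s,S(b),z))/2
for n,a in dict(LB=(168,47),LF=(68,147),RF=(240,305),RB=(335,208)).items(): print(n,plane(t,T(a),.06))
print("side RF,RB?,LB?",plane(s,S((508,293)),.06),plane(s,S((660,360)),.06),plane(s,S((625,123)),.06))
print("lid", *tri(t,T((160,18)),s,S((745,35))), *tri(t,T((365,215)),s,S((626,220))))
E
```

```text
hubL [ 0.4898 -0.2326  0.0833] [np.float64(0.003387056647134676), np.float64(0.0033870566471347436)] [ 0.4864 -0.2317  0.084 ] [ 0.493  -0.2334  0.084 ]
hubR [ 0.426  -0.2951  0.0841] [np.float64(0.002801492078637619), np.float64(0.0028014920786375835)] [ 0.4233 -0.2946  0.084 ] [ 0.4289 -0.2952  0.084 ]
postL [ 0.4806 -0.1836  0.1053] [np.float64(0.0025631612097671915), np.float64(0.002563161209767178)] [ 0.4778 -0.1829  0.107 ] [ 0.4826 -0.1855  0.107 ]
postR [ 0.3764 -0.3094  0.1053] [np.float64(0.003072212977055335), np.float64(0.0030722129770553224)] [ 0.3733 -0.3085  0.107 ] [ 0.3791 -0.3111  0.107 ]
LB [ 0.6274 -0.3036  0.06  ]
LF [ 0.5425 -0.2162  0.06  ]
RF [ 0.4066 -0.3539  0.06  ]
RB [ 0.4865 -0.4366  0.06  ]
side RF,RB?,LB? [ 0.4086 -0.3517  0.06  ] [ 0.4885 -0.4385  0.06  ] [ 0.5572 -0.2123  0.06  ]
lid [ 0.6174 -0.2766  0.1873] [np.float64(0.0007120105994715923), np.float64(0.0007120105994715898)] [ 0.4611 -0.4228  0.1902] [np.float64(0.0005782137314904115), np.float64(0.0005782137314904533)]
```

```bash
cat > pos.py <<'E'
from station import ctrl
import numpy as np
s=ctrl.observe();p=s["position"]-[.519,-.3265,0];k=.70711
print("c-frame mm x %.1f y %.1f z %.1f yaw %.1f t %.1f j6 %.2f"%(1e3*k*(p[0]-p[1]),1e3*k*(p[0]+p[1]),1e3*p[2],np.degrees(s["ee_rot"][2]),s["clock"],s["joint_pos"][5]),
 "F c:",np.round([k*(s["contact_force"][0]-s["contact_force"][1]),k*(s["contact_force"][0]+s["contact_force"][1]),s["contact_force"][2]],1))
E
python3 -m handwheel '[{"roll":0.96,"grip":-1},{"roll":0.96,"grip":-1},{"roll":0.96,"grip":-1},{"roll":0.96,"grip":-1}]' 40; python3 pos.py
python3 -m handwheel '[{"dx":-0.4,"dy":-0.2,"grip":-1},{"dx":-0.7,"dy":-0.37,"grip":-1},{"dx":-0.7,"dy":-0.37,"grip":-1},{"dx":-0.7,"dy":-0.37,"grip":-1},{"dx":-0.7,"dy":-0.37,"grip":-1},{"dx":-0.7,"dy":-0.37,"grip":-1},{"dx":-0.7,"dy":-0.37,"grip":-1},{"dx":-0.4,"dy":-0.2,"grip":-1}]' >/dev/null; python3 pos.py
```

```text
c-frame mm x -803.5 y 453.3 z 207.8 yaw 154.2 t 0.1 j6 1.47 F c: [-1.1  0.1 -0.1]
c-frame mm x -803.5 y 453.3 z 207.8 yaw 154.2 t 0.1 j6 1.47 F c: [-1.1  0.1 -0.1]$[0]: bad value
$[0]: bad value
```

```bash
python3 -m handwheel '[{"dx":0,"dy":0,"dz":0,"roll":0.96,"grip":-1}]' 40; python3 pos.py; python3 -m handwheel --help
```

```text
clock: 0.2
position: [0.2714, 0.5623, 0.2081]
ee_rot: [-3.14, -0.0, 2.606]
contact_force: [-0.3, -0.2, 1.1]
gripper_width: 0.073
c-frame mm x -803.6 y 453.4 z 208.1 yaw 149.3 t 0.2 j6 1.55 F c: [-0.1 -0.3  1.1]invalid input: not JSON, or not a number
```

```bash
python3 -m handwheel '[{"dx":0,"dy":0,"dz":0,"roll":0.95,"grip":-1},{"dx":0,"dy":0,"dz":0,"roll":0.95,"grip":-1},{"dx":0,"dy":0,"dz":0,"roll":0.95,"grip":-1}]' >/dev/null; python3 pos.py
python3 -m handwheel '[{"dx":-0.4,"dy":-0.2,"dz":0,"roll":0,"grip":-1},{"dx":-0.7,"dy":-0.37,"dz":0,"roll":0,"grip":-1},{"dx":-0.7,"dy":-0.37,"dz":0,"roll":0,"grip":-1},{"dx":-0.7,"dy":-0.37,"dz":0,"roll":0,"grip":-1},{"dx":-0.7,"dy":-0.37,"dz":0,"roll":0,"grip":-1},{"dx":-0.7,"dy":-0.37,"dz":0,"roll":0,"grip":-1},{"dx":-0.7,"dy":-0.37,"dz":0,"roll":0,"grip":-1},{"dx":-0.4,"dy":-0.2,"dz":0,"roll":0,"grip":-1}]' >/dev/null; python3 pos.py
```

```text
c-frame mm x -803.6 y 453.5 z 208.2 yaw 135.0 t 0.5 j6 1.80 F c: [ 0.5  0.5 -0.5]
c-frame mm x -551.6 y 321.8 z 208.4 yaw 135.1 t 1.3 j6 1.33 F c: [-0.2  0.2  0.9]
```

```bash

python3 -m handwheel '[{"dx":-0.65,"dy":-0.33,"dz":0,"roll":0,"grip":-1},{"dx":-0.75,"dy":-0.4,"dz":0,"roll":0,"grip":-1},{"dx":-0.75,"dy":-0.4,"dz":0,"roll":0,"grip":-1},{"dx":-0.75,"dy":-0.4,"dz":0,"roll":0,"grip":-1},{"dx":-0.75,"dy":-0.4,"dz":0,"roll":0,"grip":-1},{"dx":-0.75,"dy":-0.4,"dz":0,"roll":0,"grip":-1},{"dx":-0.75,"dy":-0.4,"dz":0,"roll":0,"grip":-1},{"dx":-0.75,"dy":-0.4,"dz":0,"roll":0,"grip":-1}]' >/dev/null; python3 pos.py
python3 -m handwheel '[{"dx":-0.75,"dy":-0.4,"dz":0,"roll":0,"grip":-1},{"dx":-0.75,"dy":-0.4,"dz":0,"roll":0,"grip":-1},{"dx":-0.6,"dy":-0.3,"dz":0,"roll":0,"grip":-1},{"dx":-0.35,"dy":-0.13,"dz":0,"roll":0,"grip":-1},{"dx":0,"dy":0,"dz":0,"roll":0,"grip":-1}]' >/dev/null; python3 pos.py
```

```text
c-frame mm x -256.7 y 166.9 z 208.6 yaw 135.2 t 2.1 j6 0.58 F c: [-0.5  1.3  0.6]
c-frame mm x -133.5 y 106.4 z 208.4 yaw 135.0 t 2.6 j6 0.36 F c: [-0.3 -0.2 -0.1]
```

```bash

python3 -m handwheel '[{"dx":0,"dy":0,"dz":0.5,"roll":0,"grip":-1},{"dx":0,"dy":0,"dz":0.7,"roll":0,"grip":-1},{"dx":0,"dy":0,"dz":0.7,"roll":0,"grip":-1},{"dx":0,"dy":0,"dz":0.48,"roll":0,"grip":-1},{"dx":0,"dy":0,"dz":0,"roll":0,"grip":-1}]' >/dev/null; python3 pos.py
cat > look.py <<'E'
import sys,cv2,numpy as np,pickle
from station import snapshot
t,s=snapshot("top"),snapshot("side");pickle.dump({"top":t,"side":s},open("s_%s.pkl"%sys.argv[1],"wb"))
a=cv2.resize(t["color"][125:245,355:480],(390,374),interpolation=cv2.INTER_CUBIC);b=cv2.resize(s["color"][205:350,285:425],(400,414),interpolation=cv2.INTER_CUBIC)
c=np.zeros((414,800,3),np.uint8);c[:374,:390]=a;c[:,400:]=b;cv2.imwrite("pics/%s.png"%sys.argv[1],c)
E
python3 look.py a1
```

```text
c-frame mm x -140.5 y 106.4 z 86.1 yaw 135.3 t 3.1 j6 0.36 F c: [-0.8  0.5  0.1]
```

View pics/a1.png

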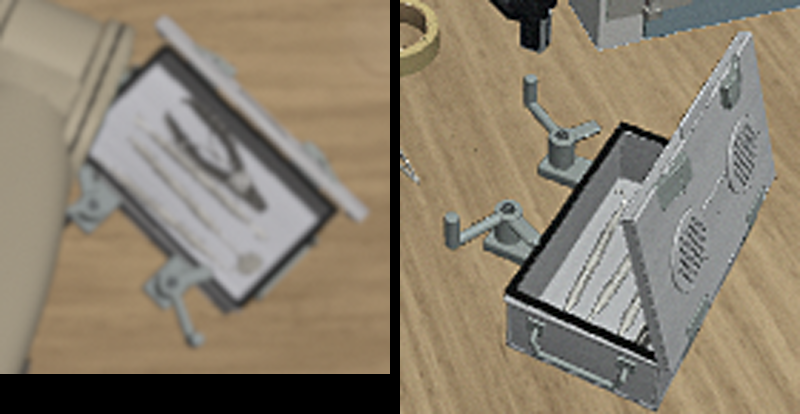

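The finger stands behind the left post: tip at (530,48), post top at (530,78) in the side half. Nothing has moved. I'll recheck the pose before pushing.

```bash
python3 -m handwheel '[{"dx":-0.12,"dy":0,"dz":0,"roll":0,"grip":-1},{"dx":0,"dy":0,"dz":0,"roll":0,"grip":-1}]'; python3 pos.py
python3 -m handwheel '[{"dx":0,"dy":-0.12,"dz":0,"roll":0,"grip":-1},{"dx":0,"dy":-0.12,"dz":0,"roll":0,"grip":-1},{"dx":0,"dy":-0.12,"dz":0,"roll":0,"grip":-1}]' |tail -2;  python3 pos.py
```

```text
clock: 3.4
position: [0.5059, -0.1605, 0.0921]
ee_rot: [3.14, 0.005, 2.359]
contact_force: [1.0, -0.1, -0.5]
gripper_width: 0.0001
c-frame mm x -126.6 y 108.1 z 92.1 yaw 135.2 t 3.4 j6 0.35 F c: [ 0.8  0.6 -0.5]
contact_force: [-0.1, -0.5, 0.2]
gripper_width: -0.0
c-frame mm x -128.9 y 88.5 z 90.3 yaw 135.2 t 3.7 j6 0.32 F c: [ 0.3 -0.4  0.2]
```

```bash
python3 -m handwheel '[{"dx":0.04,"dy":-0.1,"dz":0,"roll":0,"grip":-1},{"dx":0.04,"dy":-0.1,"dz":0,"roll":0,"grip":-1},{"dx":0.02,"dy":-0.1,"dz":0,"roll":0,"grip":-1},{"dx":0,"dy":-0.1,"dz":0,"roll":0,"grip":-1},{"dx":0,"dy":0,"dz":0,"roll":0,"grip":-1}]' |grep force;  python3 pos.py; python3 look.py a2
```

```text
contact_force: [-0.1, 0.0, 0.5]
c-frame mm x -134.1 y 68.5 z 89.9 yaw 135.1 t 4.2 j6 0.29 F c: [-0.1 -0.1  0.5]
```

View pics/a2.png

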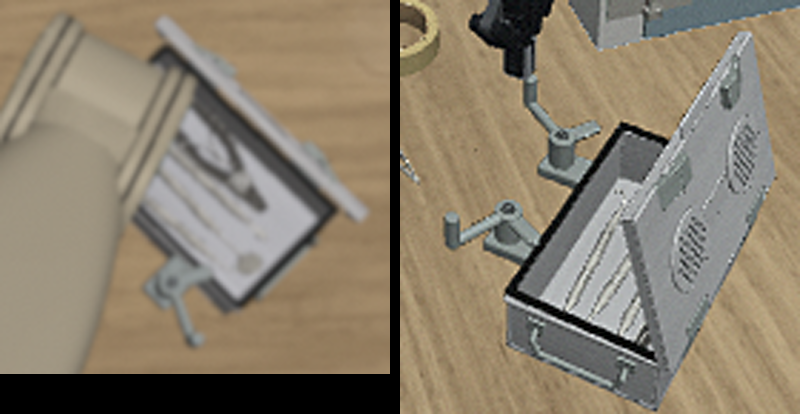

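```bash
python3 - <<'E'
from h import *
from station import ctrl
d=pickle.load(open("s_a2.pkl","rb"));s=d["side"]
o=ctrl.observe();print(o["position"],o["ee_rot"],o["joint_pos"],o["contact_force"])
f=lambda X:(lambda u:(400+(u[0]-285)*2.857,(u[1]-205)*2.855))(proj(s,np.array(X)))
print("tcp",f(o["position"]),"post",f([.4806,-.1836,.107]))
print(plane(s,(285+115/2.857,205+75/2.855),.09))
E
```

```text
[ 0.47316388 -0.1830216   0.08996015] [3.14139324e+00 1.81131054e-04 2.35904035e+00] [-4.96648141e-01  1.65541522e-01 -4.34023936e-01  9.71000852e-01
  1.40233594e-04  2.85904156e-01] [-0.16680304 -0.24745844  0.306654  ]
tcp (np.float64(517.7154188598518), np.float64(94.36422421073271)) post (np.float64(526.8625639297065), np.float64(77.05187227481422))
[ 0.47881864 -0.15946372  0.09      ]
```

```bash
python3 - <<'E'
import cv2,pickle
c=pickle.load(open("s_a2.pkl","rb"))["side"]["color"]
cv2.imwrite("pics/z2.png",cv2.resize(c[190:265,290:370],None,fx=8,fy=8,interpolation=cv2.INTER_CUBIC))
E
```

```text
(no output)
```

View pics/z2.png

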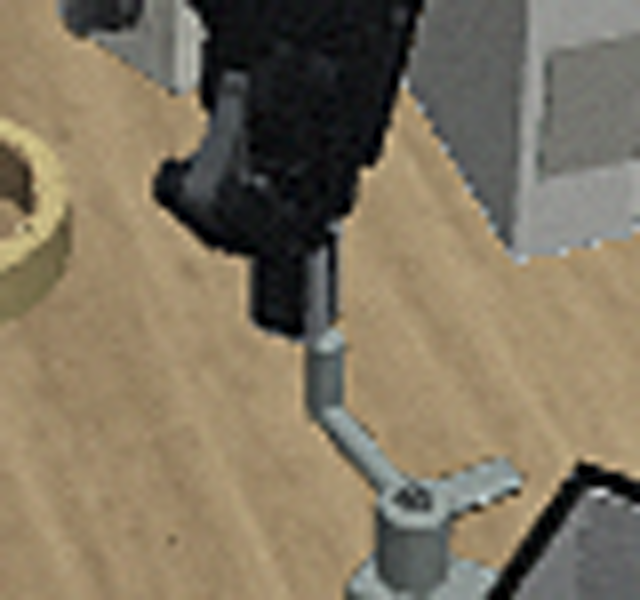

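The zoom shows the post (top at (325,345)) still where it was, with the fingertip ending at about (290,333). That is about 6 raw pixels higher than the reported TCP projects, so the visible tip is roughly 19 mm higher than reported. I'll back off, lower and try again.

```bash
python3 -m handwheel '[{"dx":0,"dy":0.3,"dz":0,"roll":0,"grip":-1},{"dx":0,"dy":0.4,"dz":0,"roll":0,"grip":-1},{"dx":0,"dy":0,"dz":0.2,"roll":0,"grip":-1},{"dx":0,"dy":0,"dz":0.2,"roll":0,"grip":-1},{"dx":0,"dy":0,"dz":0,"roll":0,"grip":-1}]' |grep force;  python3 pos.py
python3 -m handwheel '[{"dx":0,"dy":-0.15,"dz":0,"roll":0,"grip":-1},{"dx":0,"dy":-0.15,"dz":0,"roll":0,"grip":-1},{"dx":0,"dy":-0.1,"dz":0,"roll":0,"grip":-1}]' |grep force;python3 pos.py
python3 -m handwheel '[{"dx":0,"dy":-0.1,"dz":0,"roll":0,"grip":-1},{"dx":0,"dy":-0.1,"dz":0,"roll":0,"grip":-1}]' |grep force;python3 pos.py
python3 - <<'E'
from station import snapshot
import cv2,pickle
d=snapshot("side");pickle.dump({"side":d},open("s_a3.pkl","wb"))
cv2.imwrite("pics/z3.png",cv2.resize(d["color"][190:265,290:370],None,fx=8,fy=8,interpolation=cv2.INTER_CUBIC))
E
```

```text
contact_force: [-0.2, 0.0, 0.9]
c-frame mm x -136.2 y 103.4 z 67.6 yaw 135.2 t 4.8 j6 0.35 F c: [-0.2 -0.1  0.9]
contact_force: [0.8, 4.6, 0.4]
c-frame mm x -137.4 y 84.4 z 69.4 yaw 135.2 t 5.1 j6 0.31 F c: [-2.7  3.8  0.4]
contact_force: [-0.4, 1.3, 0.3]
c-frame mm x -134.1 y 73.4 z 70.1 yaw 135.1 t 5.3 j6 0.29 F c: [-1.2  0.6  0.3]
```

View pics/z3.png

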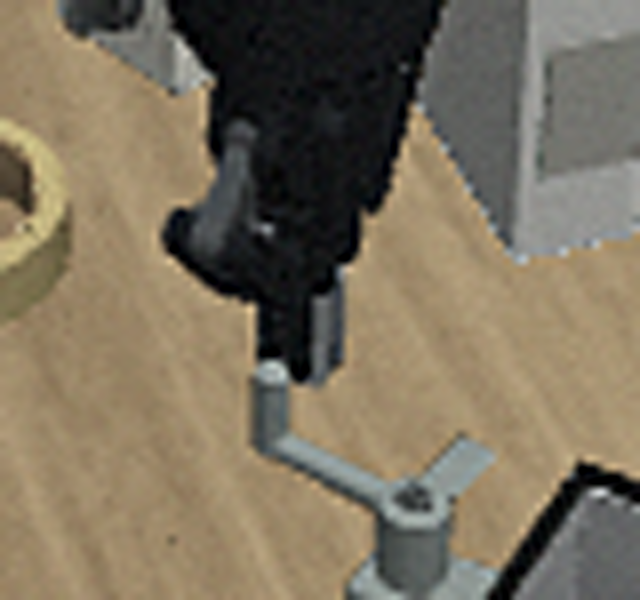

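The left lever has swung with the finger: the post top is now at (272,372) in the zoom. The real tip is about 19 mm above the reported TCP. I'll continue and then measure the post.

```bash
python3 -m handwheel '[{"dx":0.02,"dy":-0.1,"dz":0,"roll":0,"grip":-1},{"dx":0,"dy":-0.05,"dz":0,"roll":0,"grip":-1},{"dx":0,"dy":0,"dz":0,"roll":0,"grip":-1}]' |grep force;python3 pos.py
python3 -m handwheel '[{"dx":0,"dy":0.4,"dz":-0.3,"roll":0,"grip":-1},{"dx":0,"dy":0,"dz":-0.7,"roll":0,"grip":-1},{"dx":0,"dy":0,"dz":-0.4,"roll":0,"grip":-1}]' |grep force;python3 pos.py
cat > posts.py <<'E'
import sys
from h import *
from station import snapshot
import cv2
s=snapshot("side");pickle.dump({"side":s},open("s_last.pkl","wb"))
hsv=cv2.cvtColor(s["color"],cv2.COLOR_BGR2HSV)
cv2.imwrite("pics/%s.png"%sys.argv[1],cv2.resize(s["color"][205:325,290:410],None,fx=5,fy=5,interpolation=cv2.INTER_CUBIC))
E
cat > lev.py <<'E'
# args: side crop pixel (5x crop at 290,205) of post top ; side L/R
import sys
from h import *
s=pickle.load(open("s_last.pkl","rb"))["side"];u,v=float(sys.argv[1]),float(sys.argv[2]);sg=1 if sys.argv[3]=="L" else -1
p=plane(s,(290+u/5,205+v/5),.107)-[.519,-.3265,0];k=.70711;x,y=k*(p[0]-p[1]),k*(p[0]+p[1])
print("c",x,y,"r",np.hypot(x+.088,y-sg*.045),"angle",np.arctan2(sg*(y-sg*.045),-(x+.088)))
E
python3 posts.py b1
```

```text
contact_force: [-0.3, 1.4, -0.6]
c-frame mm x -134.8 y 66.4 z 70.1 yaw 135.1 t 5.7 j6 0.28 F c: [-1.2  0.8 -0.6]
contact_force: [0.6, 0.1, 1.3]
c-frame mm x -133.5 y 86.9 z 142.0 yaw 135.2 t 6.0 j6 0.32 F c: [0.4 0.6 1.3]
```

View pics/b1.png

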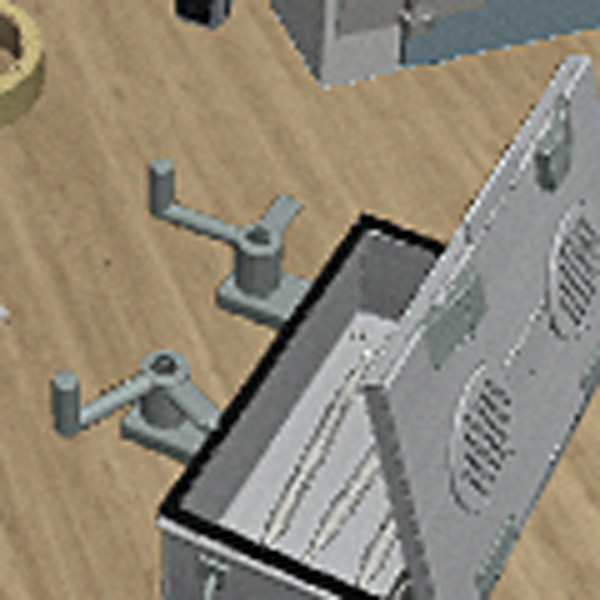

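```bash
python3 lev.py 160 162 L; python3 lev.py 66 377 R
python3 -m handwheel '[{"dx":-0.1,"dy":-0.4,"dz":0,"roll":0,"grip":-1},{"dx":-0.2,"dy":-0.7,"dz":0,"roll":0,"grip":-1},{"dx":-0.2,"dy":-0.8,"dz":0,"roll":0,"grip":-1},{"dx":-0.2,"dy":-0.8,"dz":0,"roll":0,"grip":-1},{"dx":-0.1,"dy":-0.64,"dz":0,"roll":0,"grip":-1},{"dx":-0.1,"dy":-0.3,"dz":0,"roll":0,"grip":-1},{"dx":0,"dy":0,"dz":0,"roll":0,"grip":-1},{"dx":0,"dy":0,"dz":0,"roll":0,"grip":-1}]' |grep force;python3 pos.py
```

```text
c -0.1349926931117294 0.049327760756364206 r 0.047191553471543045 angle 0.09183528863924459
c -0.10995031691036036 -0.08627339034299382 r 0.04674729043346136 angle 1.0820122290336904
contact_force: [0.8, 0.4, 0.4]
c-frame mm x -89.6 y -95.0 z 139.6 yaw 135.2 t 6.8 j6 -0.05 F c: [0.3 0.9 0.4]
```

```bash

python3 -m handwheel '[{"dx":0,"dy":0,"dz":0.3,"roll":0,"grip":-1},{"dx":0,"dy":0,"dz":0.4,"roll":0,"grip":-1},{"dx":0,"dy":0,"dz":0.4,"roll":0,"grip":-1},{"dx":0,"dy":0,"dz":0.3,"roll":0,"grip":-1},{"dx":0,"dy":0,"dz":0,"roll":0,"grip":-1},{"dx":0,"dy":0,"dz":0,"roll":0,"grip":-1}]' |grep force;python3 pos.py
python3 -m handwheel '[{"dx":0.1,"dy":0.06,"dz":0,"roll":0,"grip":-1},{"dx":0.1,"dy":0.06,"dz":0,"roll":0,"grip":-1},{"dx":0.1,"dy":0.06,"dz":0,"roll":0,"grip":-1},{"dx":0.1,"dy":0.06,"dz":0,"roll":0,"grip":-1}]' |grep force;python3 pos.py
python3 -m handwheel '[{"dx":0.1,"dy":0.06,"dz":0,"roll":0,"grip":-1},{"dx":0.1,"dy":0.06,"dz":0,"roll":0,"grip":-1},{"dx":0.1,"dy":0.06,"dz":0,"roll":0,"grip":-1},{"dx":0.1,"dy":0.06,"dz":0,"roll":0,"grip":-1}]' |grep force;python3 pos.py
python3 -m handwheel '[{"dx":0.05,"dy":0.04,"dz":0,"roll":0,"grip":-1},{"dx":0.0,"dy":0.02,"dz":0,"roll":0,"grip":-1},{"dx":0,"dy":0,"dz":0,"roll":0,"grip":-1}]' |grep force;python3 pos.py
```

```text
contact_force: [0.0, 0.3, -0.3]
c-frame mm x -89.8 y -94.2 z 69.9 yaw 135.3 t 7.4 j6 -0.05 F c: [-0.2  0.2 -0.3]
contact_force: [4.6, -0.6, -0.4]
c-frame mm x -108.2 y -82.5 z 71.0 yaw 135.2 t 7.8 j6 -0.03 F c: [ 3.6  2.8 -0.4]
contact_force: [13.4, -8.8, -9.4]
c-frame mm x -123.8 y -70.2 z 71.6 yaw 135.2 t 8.2 j6 -0.00 F c: [15.7  3.3 -9.4]
contact_force: [12.9, -8.7, -9.0]
c-frame mm x -124.6 y -67.4 z 71.8 yaw 135.2 t 8.5 j6 0.00 F c: [15.3  3.  -9. ]
```

```bash
cp s_last.pkl s_b1.pkl
python3 -m handwheel '[{"dx":-0.2,"dy":-0.1,"dz":0,"roll":0,"grip":-1},{"dx":-0.2,"dy":-0.2,"dz":-0.5,"roll":0,"grip":-1},{"dx":0,"dy":0,"dz":-0.9,"roll":0,"grip":-1},{"dx":-0.8,"dy":-0.6,"dz":-0.5,"roll":0,"grip":-1},{"dx":0,"dy":0,"dz":0,"roll":0,"grip":-1}]' |grep force;python3 pos.py
cat > tm.py <<'E'
import cv2
from h import *
from station import snapshot
s=snapshot("side");pickle.dump({"side":s},open("s_last.pkl","wb"))
ref=pickle.load(open("s_b1.pkl","rb"))["side"]["color"];up=lambda a:cv2.resize(a,None,fx=5,fy=5,interpolation=cv2.INTER_CUBIC)
img=up(s["color"][200:325,280:410])  # offset (280,200)
for n,(u,v),sg in(("L",(160,162),1),("R",(66,377),-1)):
    cx,cy=290+u/5,205+v/5
    R=up(ref[200:325,280:410]);a,b=int((cx-280)*5),int((cy-200)*5)
    t=R[b-12:b+48,a-17:a+18]
    m=cv2.matchTemplate(img,t,cv2.TM_CCOEFF_NORMED)
    lo,hi=((0,300),(300,600)) [0 if n=="L" else 1] if False else (0,600)
    hub=np.array([.519,-.3265])+.70711*np.array([-.088+sg*.045,.088+sg*.045])
    best=(-1,)
    for th in np.linspace(0,1.6,161):   # read score along the known lever circle
        x,y=-.088-.05*np.cos(th),sg*(.045+.05*np.sin(th));X=np.array([.519+.70711*(x+y),-.3265+.70711*(y-x),.107])
        p=(proj(s,X)-[280,200])*5;i,j=int(p[0])-17,int(p[1])-12
        w=m[max(j-18,0):j+18,max(i-18,0):i+18]
        if w.size and w.max()>best[0]:
            q=np.unravel_index(w.argmax(),w.shape);best=(w.max(),(max(i-18,0)+q[1]+17)/5+280,(max(j-18,0)+q[0]+12)/5+200)
    P=plane(s,best[1:],.107)-[.519,-.3265,0];k=.70711;x,y=k*(P[0]-P[1])-.003,k*(P[0]+P[1])
    print(n,"score %.2f px %.1f %.1f c %.3f %.3f angle %.2f"%(*best,x,y,np.arctan2(sg*y-.045,-(x+.088))))
E
python3 tm.py
```

```text
contact_force: [-0.2, -0.2, -0.2]
c-frame mm x -70.1 y -112.5 z 166.8 yaw 135.0 t 9.0 j6 -0.08 F c: [ 0.  -0.3 -0.2]
L score 0.52 px 346.8 226.8 c -0.103 0.109 angle 1.34
R score 0.90 px 299.8 266.0 c -0.139 -0.053 angle 0.16
```

```bash

python3 -m handwheel '[{"dx":0,"dy":0,"dz":-0.5,"roll":0,"grip":-1},{"dx":0,"dy":0,"dz":-0.6,"roll":0,"grip":-1},{"dx":-0.6,"dy":0.45,"dz":0,"roll":0,"grip":-1},{"dx":-0.7,"dy":0.55,"dz":0,"roll":0,"grip":-1},{"dx":-0.7,"dy":0.55,"dz":0,"roll":0,"grip":-1},{"dx":-0.6,"dy":0.4,"dz":0,"roll":0,"grip":-1},{"dx":-0.3,"dy":0.3,"dz":0,"roll":0,"grip":-1},{"dx":0,"dy":0,"dz":0,"roll":0,"grip":-1}]' |grep force;python3 pos.py
python3 -m handwheel '[{"dx":0,"dy":0,"dz":0.3,"roll":0,"grip":-1},{"dx":0,"dy":0,"dz":0.4,"roll":0,"grip":-1},{"dx":0,"dy":0,"dz":0.4,"roll":0,"grip":-1},{"dx":0,"dy":0,"dz":0.15,"roll":0,"grip":-1},{"dx":0,"dy":0,"dz":0,"roll":0,"grip":-1},{"dx":0,"dy":0,"dz":0,"roll":0,"grip":-1}]' |grep force;python3 pos.py
```

```text
contact_force: [-1.2, 0.4, 0.1]
c-frame mm x 67.6 y 4.8 z 214.4 yaw 135.3 t 9.8 j6 0.11 F c: [-1.1 -0.6  0.1]
contact_force: [0.2, 0.5, -0.2]
c-frame mm x 67.9 y 2.4 z 155.0 yaw 135.1 t 10.4 j6 0.11 F c: [-0.2  0.5 -0.2]
```

```bash
python3 - <<'E'
import numpy as np
px,pz=67.9,155.0
for th in [1.36,1.3,1.25,1.2,1.15,1.1,1.05,1.0,.95,.9,.85,.8,.75,.7,.65,.6,.55,.5,.45,.4,.35,.3,.26,.22,.18,.15,.12,.1,.08,.06,.045,.032]:
    r=116;x=66-r*np.cos(th)+4*np.sin(th)+11;z=62+r*np.sin(th)+4*np.cos(th)-19
    print("%.3f x %.1f z %.1f  dx %.3f dz %.3f"%(th,x,z,-(x-px)/50,-(z-pz)/50));px,pz=x,z
E
```

```text
1.360 x 56.6 z 157.3  dx 0.225 dz -0.045
1.300 x 49.8 z 155.8  dx 0.136 dz 0.029
1.250 x 44.2 z 154.3  dx 0.112 dz 0.030
1.200 x 38.7 z 152.6  dx 0.110 dz 0.036
1.150 x 33.3 z 150.5  dx 0.109 dz 0.041
1.100 x 27.9 z 148.2  dx 0.106 dz 0.046
1.050 x 22.8 z 145.6  dx 0.104 dz 0.052
1.000 x 17.7 z 142.8  dx 0.101 dz 0.057
0.950 x 12.8 z 139.7  dx 0.098 dz 0.062
0.900 x 8.0 z 136.4  dx 0.095 dz 0.067
0.850 x 3.4 z 132.8  dx 0.092 dz 0.071
0.800 x -0.9 z 129.0  dx 0.088 dz 0.076
0.750 x -5.1 z 125.0  dx 0.084 dz 0.080
0.700 x -9.1 z 120.8  dx 0.080 dz 0.084
0.650 x -12.9 z 116.4  dx 0.076 dz 0.088
0.600 x -16.5 z 111.8  dx 0.071 dz 0.092
0.550 x -19.8 z 107.0  dx 0.066 dz 0.095
0.500 x -22.9 z 102.1  dx 0.062 dz 0.098
0.450 x -25.7 z 97.1  dx 0.057 dz 0.101
0.400 x -28.3 z 91.9  dx 0.051 dz 0.104
0.350 x -30.6 z 86.5  dx 0.046 dz 0.106
0.300 x -32.6 z 81.1  dx 0.041 dz 0.109
0.260 x -34.1 z 76.7  dx 0.029 dz 0.088
0.220 x -35.3 z 72.2  dx 0.025 dz 0.089
0.180 x -36.4 z 67.7  dx 0.022 dz 0.090
0.150 x -37.1 z 64.3  dx 0.014 dz 0.068
0.120 x -37.7 z 60.9  dx 0.012 dz 0.069
0.100 x -38.0 z 58.6  dx 0.007 dz 0.046
0.080 x -38.3 z 56.3  dx 0.006 dz 0.046
0.060 x -38.6 z 53.9  dx 0.005 dz 0.046
0.045 x -38.7 z 52.2  dx 0.003 dz 0.035
0.032 x -38.8 z 50.7  dx 0.002 dz 0.030
```

```bash

python3 -m handwheel '[{"dx":0.22,"dy":0,"dz":-0.05,"roll":0,"grip":-1},{"dx":0.14,"dy":0,"dz":0.03,"roll":0,"grip":-1},{"dx":0.11,"dy":0,"dz":0.03,"roll":0,"grip":-1},{"dx":0.11,"dy":0,"dz":0.04,"roll":0,"grip":-1},{"dx":0.11,"dy":0,"dz":0.04,"roll":0,"grip":-1}]' |grep force;python3 pos.py
python3 -m handwheel '[{"dx":0.106,"dy":0,"dz":0.046,"roll":0,"grip":-1},{"dx":0.104,"dy":0,"dz":0.052,"roll":0,"grip":-1},{"dx":0.101,"dy":0,"dz":0.057,"roll":0,"grip":-1},{"dx":0.098,"dy":0,"dz":0.062,"roll":0,"grip":-1}]' |grep force;python3 pos.py
```

```text
contact_force: [1.1, -0.6, 1.2]
c-frame mm x 34.2 y 3.0 z 151.0 yaw 135.2 t 10.9 j6 0.11 F c: [1.2 0.3 1.2]
contact_force: [1.7, -0.3, 1.4]
c-frame mm x 13.0 y 2.8 z 139.0 yaw 135.2 t 11.3 j6 0.12 F c: [1.4 1.  1.4]
```

Contact is gentle (about 2 N), so I'll carry on along the arc.

```bash

python3 -m handwheel '[{"dx":0.095,"dy":0,"dz":0.067,"roll":0,"grip":-1},{"dx":0.092,"dy":0,"dz":0.071,"roll":0,"grip":-1},{"dx":0.088,"dy":0,"dz":0.076,"roll":0,"grip":-1},{"dx":0.084,"dy":0,"dz":0.08,"roll":0,"grip":-1},{"dx":0.08,"dy":0,"dz":0.084,"roll":0,"grip":-1},{"dx":0.076,"dy":0,"dz":0.088,"roll":0,"grip":-1}]' |grep force;python3 pos.py
python3 -m handwheel '[{"dx":0.071,"dy":0,"dz":0.092,"roll":0,"grip":-1},{"dx":0.066,"dy":0,"dz":0.095,"roll":0,"grip":-1},{"dx":0.062,"dy":0,"dz":0.098,"roll":0,"grip":-1},{"dx":0.057,"dy":0,"dz":0.101,"roll":0,"grip":-1},{"dx":0.051,"dy":0,"dz":0.104,"roll":0,"grip":-1}]' |grep force;python3 pos.py; python3 posts.py l1
```

```text
contact_force: [0.3, 0.8, 1.6]
c-frame mm x -12.7 y 2.6 z 115.7 yaw 135.2 t 11.9 j6 0.12 F c: [-0.3  0.7  1.6]
contact_force: [-0.6, 0.3, 1.3]
c-frame mm x -28.0 y 2.5 z 91.1 yaw 135.2 t 12.4 j6 0.13 F c: [-0.6 -0.2  1.3]
```

View pics/l1.png

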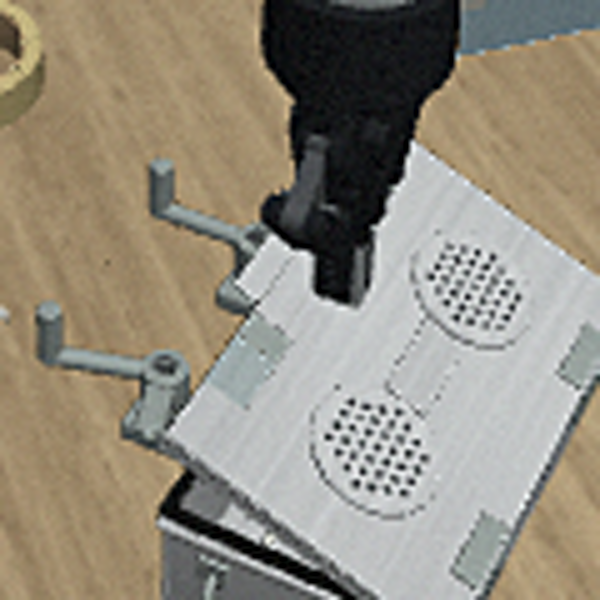

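The finger is on the lid between the keepers and the lid is coming down. Both levers stand open, with the left post at (160,163) and the right at (48,307). I'll continue slowly.

```bash

python3 -m handwheel '[{"dx":0.046,"dy":0,"dz":0.106,"roll":0,"grip":-1},{"dx":0.041,"dy":0,"dz":0.105,"roll":0,"grip":-1},{"dx":0.029,"dy":0,"dz":0.088,"roll":0,"grip":-1},{"dx":0.025,"dy":0,"dz":0.089,"roll":0,"grip":-1},{"dx":0.011,"dy":0,"dz":0.06,"roll":0,"grip":-1},{"dx":0.011,"dy":0,"dz":0.05,"roll":0,"grip":-1}]' |grep force;python3 pos.py
python3 -m handwheel '[{"dx":0.014,"dy":0,"dz":0.05,"roll":0,"grip":-1},{"dx":0.012,"dy":0,"dz":0.05,"roll":0,"grip":-1},{"dx":0.01,"dy":0,"dz":0.04,"roll":0,"grip":-1},{"dx":0.007,"dy":0,"dz":0.03,"roll":0,"grip":-1},{"dx":0.005,"dy":0,"dz":0.03,"roll":0,"grip":-1}]' |grep force;python3 pos.py
python3 -m handwheel '[{"dx":0,"dy":0,"dz":0.03,"roll":0,"grip":-1},{"dx":0,"dy":0,"dz":0.03,"roll":0,"grip":-1},{"dx":0,"dy":0,"dz":0.02,"roll":0,"grip":-1}]' |grep force;python3 pos.py
```

```text
contact_force: [-0.4, 1.0, 0.5]
c-frame mm x -36.1 y 2.5 z 66.3 yaw 135.2 t 13.1 j6 0.13 F c: [-1.   0.4  0.5]
contact_force: [0.1, 0.1, 2.5]
c-frame mm x -37.9 y 2.6 z 56.7 yaw 135.2 t 13.6 j6 0.13 F c: [-0.1  0.2  2.5]
contact_force: [-0.4, -0.1, 1.5]
c-frame mm x -38.3 y 2.6 z 52.5 yaw 135.2 t 13.9 j6 0.13 F c: [-0.2 -0.4  1.5]
```

Now to find the seal by feel: small steps until the force rises.

```bash

for i in 1 2 3; do python3 -m handwheel '[{"dx":0,"dy":0,"dz":0.015,"roll":0,"grip":-1},{"dx":0,"dy":0,"dz":0.015,"roll":0,"grip":-1}]' >/dev/null;python3 pos.py; done
```

```text
c-frame mm x -38.2 y 2.5 z 51.1 yaw 135.2 t 14.1 j6 0.13 F c: [-0.5 -0.3  1.6]
c-frame mm x -38.1 y 2.5 z 49.7 yaw 135.2 t 14.3 j6 0.13 F c: [-1.9 -0.6  1.1]
c-frame mm x -38.1 y 2.5 z 48.2 yaw 135.2 t 14.5 j6 0.13 F c: [-1.5 -0.6  1.5]
```

```bash

for i in 1 2 3 4; do python3 -m handwheel '[{"dx":0,"dy":0,"dz":0.01,"roll":0,"grip":-1},{"dx":0,"dy":0,"dz":0.01,"roll":0,"grip":-1}]' >/dev/null;python3 pos.py; done
```

```text
c-frame mm x -38.1 y 2.5 z 47.2 yaw 135.2 t 14.7 j6 0.13 F c: [-1.4  0.3  3.5]
c-frame mm x -38.1 y 2.5 z 46.8 yaw 135.2 t 14.9 j6 0.13 F c: [-3.1  0.2  5.9]
c-frame mm x -38.2 y 2.5 z 46.1 yaw 135.2 t 15.1 j6 0.13 F c: [-3.5 -0.3  8.1]
c-frame mm x -38.2 y 2.5 z 45.4 yaw 135.2 t 15.3 j6 0.13 F c: [-4.1 -0.6 10.6]
```

```bash

python3 -m handwheel '[{"dx":0,"dy":0,"dz":-0.1,"roll":0,"grip":-1},{"dx":0,"dy":0,"dz":-0.4,"roll":0,"grip":-1},{"dx":0,"dy":0,"dz":-0.7,"roll":0,"grip":-1},{"dx":0.5,"dy":0.1,"dz":-0.2,"roll":0,"grip":-1},{"dx":0.6,"dy":0.1,"dz":0,"roll":0,"grip":-1},{"dx":0.6,"dy":0.1,"dz":0,"roll":0,"grip":-1},{"dx":0.3,"dy":0.05,"dz":0,"roll":0,"grip":-1},{"dx":0,"dy":0,"dz":0,"roll":0,"grip":-1}]' |grep force;python3 pos.py
python3 -m handwheel '[{"dx":0,"dy":0,"dz":0.2,"roll":0,"grip":-1},{"dx":0,"dy":0,"dz":0.3,"roll":0,"grip":-1},{"dx":0,"dy":0,"dz":0.3,"roll":0,"grip":-1},{"dx":0,"dy":0,"dz":0.1,"roll":0,"grip":-1},{"dx":0,"dy":0,"dz":0,"roll":0,"grip":-1},{"dx":0,"dy":0,"dz":0,"roll":0,"grip":-1}]' |grep force;python3 pos.py; python3 posts.py l2
```

```text
contact_force: [1.2, -0.4, -0.3]
c-frame mm x -140.0 y 19.9 z 113.9 yaw 135.2 t 16.1 j6 0.19 F c: [ 1.2  0.6 -0.3]
contact_force: [-0.1, 0.6, -0.3]
c-frame mm x -137.1 y 19.7 z 69.3 yaw 135.2 t 16.7 j6 0.19 F c: [-0.5  0.3 -0.3]
```

View pics/l2.png

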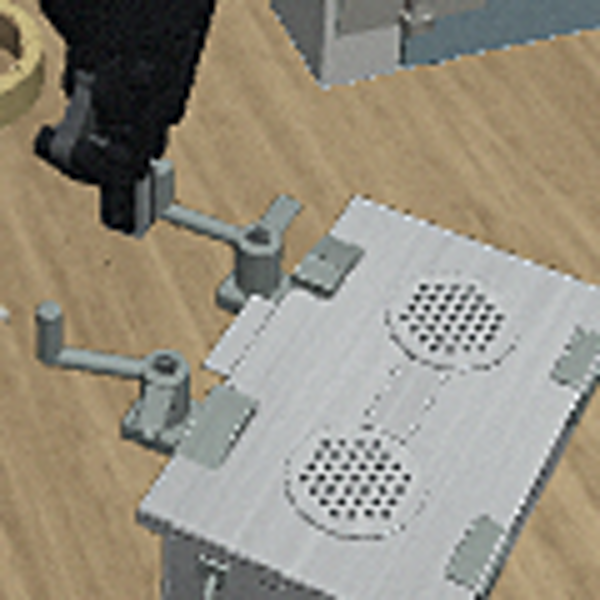

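The lid lies on its seal. The right post is at (48,307), the left at (160,163), and the finger is on the inner side of the left post. Next I'll turn the left lever home along its circle, rolling the tool with it.

```bash

python3 -m handwheel '[{"dx":0,"dy":0.1,"dz":0.02,"roll":0,"grip":-1},{"dx":0.026,"dy":0.069,"dz":0,"roll":0.8,"grip":-1},{"dx":0.026,"dy":0.069,"dz":0,"roll":0.8,"grip":-1},{"dx":0.026,"dy":0.069,"dz":0,"roll":0.8,"grip":-1},{"dx":0.026,"dy":0.069,"dz":0,"roll":0.8,"grip":-1},{"dx":0.026,"dy":0.069,"dz":0,"roll":0.8,"grip":-1}]' |grep force;python3 pos.py
python3 -m handwheel '[{"dx":0.026,"dy":0.069,"dz":0,"roll":0.8,"grip":-1},{"dx":0.026,"dy":0.069,"dz":0,"roll":0.8,"grip":-1},{"dx":0.026,"dy":0.069,"dz":0,"roll":0.8,"grip":-1},{"dx":0.026,"dy":0.069,"dz":0,"roll":0.8,"grip":-1},{"dx":0.026,"dy":0.069,"dz":0,"roll":0.8,"grip":-1}]' |grep force;python3 pos.py
```

```text
contact_force: [-1.5, -0.5, 0.7]
c-frame mm x -141.6 y 42.8 z 68.8 yaw 115.0 t 17.4 j6 0.59 F c: [-0.7 -1.4  0.7]
contact_force: [-1.5, -0.3, 1.6]
c-frame mm x -140.0 y 61.2 z 68.7 yaw 95.0 t 17.9 j6 0.97 F c: [-0.8 -1.3  1.6]
```

```bash

python3 -m handwheel '[{"dx":0.02,"dy":0.069,"dz":0,"roll":0.8,"grip":-1},{"dx":0.02,"dy":0.069,"dz":0,"roll":0.8,"grip":-1},{"dx":0.02,"dy":0.069,"dz":0,"roll":0.8,"grip":-1},{"dx":0.02,"dy":0.069,"dz":0,"roll":0.8,"grip":-1},{"dx":0.02,"dy":0.069,"dz":0,"roll":0.8,"grip":-1},{"dx":0.02,"dy":0.069,"dz":0,"roll":0.8,"grip":-1}]' |grep force;python3 pos.py
python3 -m handwheel '[{"dx":0.02,"dy":0.069,"dz":0,"roll":0.8,"grip":-1},{"dx":0.02,"dy":0.069,"dz":0,"roll":0.8,"grip":-1},{"dx":0.02,"dy":0.069,"dz":0,"roll":0.8,"grip":-1},{"dx":0.02,"dy":0.069,"dz":0,"roll":0.8,"grip":-1},{"dx":0.02,"dy":0.069,"dz":0,"roll":0.8,"grip":-1}]' |grep force;python3 pos.py
```

```text
contact_force: [-6.1, 5.5, 3.6]
c-frame mm x -131.6 y 78.9 z 68.0 yaw 71.1 t 18.4 j6 1.42 F c: [-8.2 -0.4  3.6]
contact_force: [-2.3, 8.1, 1.3]
c-frame mm x -117.6 y 90.4 z 67.7 yaw 51.1 t 18.9 j6 1.78 F c: [-7.4  4.1  1.3]
```

```bash

python3 -m handwheel '[{"dx":0.01,"dy":0.08,"dz":0,"roll":0.6,"grip":-1},{"dx":0.01,"dy":0.08,"dz":0,"roll":0.6,"grip":-1}]' |grep force;python3 pos.py
for i in 1 2 3 ; do python3 -m handwheel '[{"dx":0,"dy":0.04,"dz":0,"roll":0,"grip":-1},{"dx":0,"dy":0.04,"dz":0,"roll":0,"grip":-1}]' >/dev/null;python3 pos.py; done
```

```text
contact_force: [-1.4, 6.0, 0.5]
c-frame mm x -108.5 y 92.2 z 67.8 yaw 45.2 t 19.1 j6 1.88 F c: [-5.3  3.2  0.5]
c-frame mm x -103.8 y 92.0 z 67.9 yaw 45.3 t 19.4 j6 1.88 F c: [-4.2  3.3 -0.5]
c-frame mm x -101.9 y 91.9 z 67.6 yaw 45.3 t 19.6 j6 1.88 F c: [-12.1   3.9   4.6]
c-frame mm x -101.4 y 92.1 z 67.4 yaw 45.3 t 19.8 j6 1.87 F c: [-18.5   4.5   9.5]
```

```bash

python3 -m handwheel '[{"dx":0,"dy":-0.1,"dz":0,"roll":0,"grip":-1},{"dx":0,"dy":-0.2,"dz":0,"roll":0,"grip":-1},{"dx":0,"dy":0,"dz":-0.5,"roll":-1,"grip":-1},{"dx":0,"dy":0,"dz":-0.5,"roll":-1,"grip":-1},{"dx":0,"dy":0,"dz":-0.2,"roll":-1,"grip":-1},{"dx":0,"dy":0,"dz":0,"roll":-1,"grip":-1},{"dx":0,"dy":0,"dz":0,"roll":-1,"grip":-1},{"dx":0,"dy":0,"dz":0,"roll":-1,"grip":-1}]' |grep force
python3 -m handwheel '[{"dx":0,"dy":0,"dz":0,"roll":-1,"grip":-1},{"dx":0,"dy":0,"dz":0,"roll":-1,"grip":-1},{"dx":0,"dy":0,"dz":0,"roll":-1,"grip":-1},{"dx":0,"dy":0,"dz":0,"roll":-1,"grip":-1},{"dx":0,"dy":0,"dz":0,"roll":-1,"grip":-1},{"dx":0,"dy":0,"dz":0,"roll":-1,"grip":-1}]' |grep force
python3 -m handwheel '[{"dx":0,"dy":0,"dz":0,"roll":-1,"grip":-1},{"dx":0,"dy":0,"dz":0,"roll":-1,"grip":-1},{"dx":0,"dy":0,"dz":0,"roll":-1,"grip":-1},{"dx":0,"dy":0,"dz":0,"roll":-1,"grip":-1},{"dx":0,"dy":0,"dz":0,"roll":-1,"grip":-1},{"dx":0,"dy":0,"dz":0,"roll":-1,"grip":-1},{"dx":0,"dy":0,"dz":0,"roll":0,"grip":-1}]' |grep force
python3 pos.py; python3 tm.py
```

```text
contact_force: [0.7, 0.3, -0.1]
contact_force: [-0.3, -0.3, 0.4]
contact_force: [-0.1, -0.1, -0.3]
c-frame mm x -108.0 y 90.5 z 128.7 yaw 135.2 t 21.9 j6 0.31 F c: [ 0.  -0.1 -0.3]
L score 0.92 px 351.2 231.4 c -0.087 0.099 angle 1.59
R score 0.91 px 299.8 266.0 c -0.139 -0.053 angle 0.16
```

```bash

python3 -m handwheel '[{"dx":0.1,"dy":-0.4,"dz":0,"roll":0,"grip":-1},{"dx":0.2,"dy":-0.7,"dz":0,"roll":0,"grip":-1},{"dx":0.2,"dy":-0.7,"dz":0,"roll":0,"grip":-1},{"dx":0.1,"dy":-0.48,"dz":0,"roll":0,"grip":-1},{"dx":0,"dy":0,"dz":0,"roll":0,"grip":-1},{"dx":0,"dy":0,"dz":0,"roll":0,"grip":-1}]' |grep force;python3 pos.py
python3 -m handwheel '[{"dx":0,"dy":0,"dz":0.2,"roll":0,"grip":-1},{"dx":0,"dy":0,"dz":0.4,"roll":0,"grip":-1},{"dx":0,"dy":0,"dz":0.4,"roll":0,"grip":-1},{"dx":0,"dy":0,"dz":0.21,"roll":0,"grip":-1},{"dx":0,"dy":0,"dz":0,"roll":0,"grip":-1},{"dx":0,"dy":0,"dz":0,"roll":0,"grip":-1}]' |grep force;python3 pos.py
```

```text
contact_force: [0.1, 0.9, 0.8]
c-frame mm x -137.7 y -23.9 z 128.6 yaw 135.0 t 22.5 j6 0.10 F c: [-0.6  0.7  0.8]
contact_force: [0.2, 0.0, 0.3]
c-frame mm x -137.9 y -23.3 z 67.7 yaw 135.2 t 23.1 j6 0.10 F c: [0.1 0.2 0.3]
```

```bash

python3 -m handwheel '[{"dx":0.026,"dy":-0.069,"dz":0,"roll":-0.8,"grip":-1},{"dx":0.026,"dy":-0.069,"dz":0,"roll":-0.8,"grip":-1},{"dx":0.026,"dy":-0.069,"dz":0,"roll":-0.8,"grip":-1},{"dx":0.026,"dy":-0.069,"dz":0,"roll":-0.8,"grip":-1},{"dx":0.026,"dy":-0.069,"dz":0,"roll":-0.8,"grip":-1}]' |grep force;python3 pos.py
python3 -m handwheel '[{"dx":0.026,"dy":-0.069,"dz":0,"roll":-0.8,"grip":-1},{"dx":0.026,"dy":-0.069,"dz":0,"roll":-0.8,"grip":-1},{"dx":0.026,"dy":-0.069,"dz":0,"roll":-0.8,"grip":-1},{"dx":0.026,"dy":-0.069,"dz":0,"roll":-0.8,"grip":-1},{"dx":0.026,"dy":-0.069,"dz":0,"roll":-0.8,"grip":-1}]' |grep force;python3 pos.py
python3 -m handwheel '[{"dx":0.02,"dy":-0.069,"dz":0,"roll":-0.8,"grip":-1},{"dx":0.02,"dy":-0.069,"dz":0,"roll":-0.8,"grip":-1},{"dx":0.02,"dy":-0.069,"dz":0,"roll":-0.8,"grip":-1},{"dx":0.02,"dy":-0.069,"dz":0,"roll":-0.8,"grip":-1},{"dx":0.02,"dy":-0.069,"dz":0,"roll":-0.8,"grip":-1}]' |grep force;python3 pos.py
```

```text
contact_force: [-0.2, 1.1, 0.2]
c-frame mm x -140.8 y -41.2 z 69.0 yaw 155.4 t 23.6 j6 -0.29 F c: [-1.   0.6  0.2]
contact_force: [-0.0, 0.6, -0.4]
c-frame mm x -138.6 y -59.4 z 69.0 yaw 175.4 t 24.1 j6 -0.68 F c: [-0.4  0.4 -0.4]
contact_force: [-2.1, 0.5, 0.9]
c-frame mm x -129.9 y -75.0 z 68.7 yaw -164.7 t 24.6 j6 -1.06 F c: [-1.8 -1.1  0.9]
```

```bash

python3 -m handwheel '[{"dx":0.02,"dy":-0.069,"dz":0,"roll":-0.8,"grip":-1},{"dx":0.02,"dy":-0.069,"dz":0,"roll":-0.8,"grip":-1},{"dx":0.02,"dy":-0.069,"dz":0,"roll":-0.8,"grip":-1},{"dx":0.02,"dy":-0.069,"dz":0,"roll":-0.8,"grip":-1},{"dx":0.02,"dy":-0.069,"dz":0,"roll":-0.8,"grip":-1},{"dx":0.02,"dy":-0.069,"dz":0,"roll":-0.8,"grip":-1},{"dx":0.01,"dy":-0.08,"dz":0,"roll":-0.6,"grip":-1},{"dx":0.01,"dy":-0.08,"dz":0,"roll":-0.6,"grip":-1}]' |grep force;python3 pos.py
for i in 1 2 ; do python3 -m handwheel '[{"dx":0,"dy":-0.04,"dz":0,"roll":0,"grip":-1},{"dx":0,"dy":-0.04,"dz":0,"roll":0,"grip":-1}]' >/dev/null;python3 pos.py; done
```

```text
contact_force: [-9.2, 5.2, 4.8]
c-frame mm x -107.1 y -90.0 z 68.1 yaw -134.7 t 25.4 j6 -1.61 F c: [-10.2  -2.8   4.8]
c-frame mm x -107.0 y -90.3 z 67.6 yaw -134.9 t 25.6 j6 -1.61 F c: [-14.8  -4.   10.5]
c-frame mm x -106.6 y -90.5 z 67.3 yaw -134.9 t 25.8 j6 -1.61 F c: [-21.4  -4.8  17.3]
```

```bash

python3 -m handwheel '[{"dx":0,"dy":0.15,"dz":0,"roll":0,"grip":-1},{"dx":0,"dy":0.3,"dz":0,"roll":0,"grip":-1},{"dx":0,"dy":0,"dz":-0.5,"roll":0,"grip":-1},{"dx":0,"dy":0,"dz":-0.8,"roll":0,"grip":-1},{"dx":0,"dy":0.9,"dz":-0.3,"roll":0,"grip":-1},{"dx":0,"dy":0.9,"dz":0,"roll":0,"grip":-1},{"dx":0,"dy":0,"dz":0,"roll":0,"grip":-1}]' |grep force;python3 pos.py;python3 tm.py; python3 look.py f1
```

```text
contact_force: [0.5, -0.4, -1.2]
c-frame mm x -215.5 y -89.0 z 147.6 yaw -134.8 t 26.5 j6 -1.62 F c: [ 0.7  0.1 -1.2]
L score 0.91 px 351.2 231.4 c -0.087 0.099 angle 1.59
R score 0.90 px 311.2 285.6 c -0.092 -0.091 angle 1.49
```

View pics/f1.png

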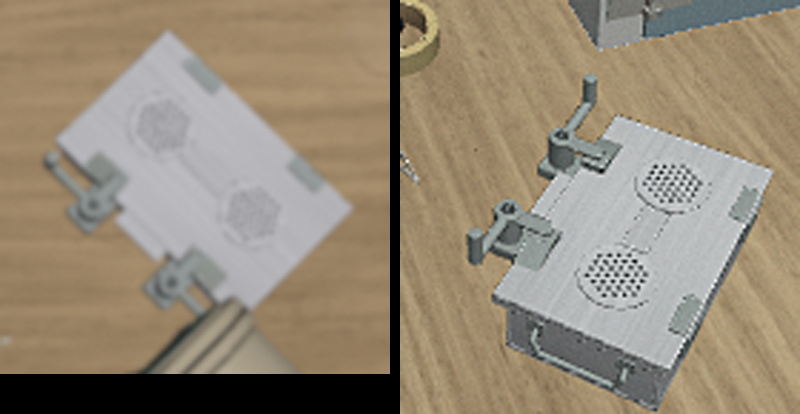

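Final view: the lid is down and both cams are over the keepers. The left lever is along the front. The right lever's post (475,240 in the side half) measures 1.49 against 1.59 on the left, so I'll clear the arm and measure more exactly in both views.

```bash

python3 -m handwheel '[{"dx":-0.5,"dy":0.33,"dz":-0.3,"roll":0,"grip":-1},{"dx":-0.75,"dy":0.5,"dz":0,"roll":0,"grip":-1},{"dx":-0.75,"dy":0.5,"dz":0,"roll":0,"grip":-1},{"dx":-0.75,"dy":0.5,"dz":0,"roll":0,"grip":-1},{"dx":-0.75,"dy":0.5,"dz":0,"roll":0,"grip":-1},{"dx":-0.75,"dy":0.5,"dz":0,"roll":0,"grip":-1},{"dx":-0.75,"dy":0.5,"dz":0,"roll":0,"grip":-1},{"dx":-0.5,"dy":0.33,"dz":0,"roll":0,"grip":-1}]' |grep force;python3 pos.py
python3 - <<'E'
from station import snapshot
import cv2,pickle,numpy as np
t,s=snapshot("top"),snapshot("side");pickle.dump({"top":t,"side":s},open("s_f2.pkl","wb"))
a=cv2.resize(t["color"][165:240,362:437],(400,400),interpolation=cv2.INTER_CUBIC);b=cv2.resize(s["color"][225:305,300:380],(400,400),interpolation=cv2.INTER_CUBIC)
cv2.imwrite("pics/f2.png",np.hstack([a,b]))
E
```

```text
contact_force: [0.6, -0.4, -0.1]
c-frame mm x -393.6 y 188.5 z 163.7 yaw -134.7 t 27.4 j6 -0.74 F c: [ 0.8  0.2 -0.1]
```

View pics/f2.png

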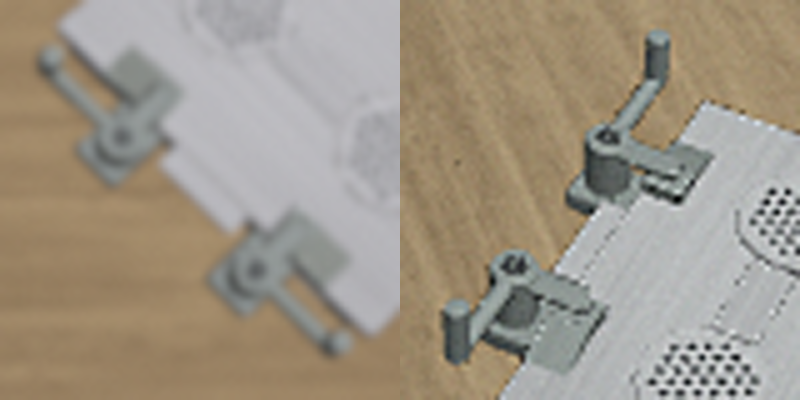

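```bash
python3 - <<'E'
from h import *
d=pickle.load(open("s_f2.pkl","rb"))
T=lambda p:(362+p[0]/5.333,165+p[1]/5.333);S=lambda p:(300+(p[0]-400)/5,225+p[1]/5)
for n,f,q in(("top",T,[(122,138),(52,60),(257,268),(337,342)]),("side",S,[(608,137),(657,38),(515,264),(456,308)])):
    s=d[n];HL,PL,HR,PR=[plane(s,f(p),z)[:2] for p,z in zip(q,(.084,.107)*2)]
    a=lambda v:np.degrees(np.arctan2(v[1],v[0]))
    print(n,"hub line",a(HL-HR),np.linalg.norm(HL-HR),"L",a(PL-HL),np.linalg.norm(PL-HL),"R",a(HR-PR),np.linalg.norm(PR-HR))
E
```

```text
top hub line 44.135026436249476 0.08902226315242419 L 45.178672376082666 0.04872874658840416 R 40.04753204159977 0.04937937815824098
side hub line 43.326365811665084 0.08897469122829336 L 42.43433597160844 0.04784604466860659 R 44.205431825537495 0.051930830394231714
```

```bash

python3 -m handwheel '[{"dx":0.5,"dy":-0.45,"dz":0,"roll":0,"grip":-1},{"dx":0.75,"dy":-0.7,"dz":0,"roll":0,"grip":-1},{"dx":0.75,"dy":-0.7,"dz":0,"roll":0,"grip":-1},{"dx":0.75,"dy":-0.7,"dz":0,"roll":0,"grip":-1},{"dx":0.75,"dy":-0.7,"dz":0,"roll":0,"grip":-1},{"dx":0.75,"dy":-0.7,"dz":0,"roll":0,"grip":-1},{"dx":0.75,"dy":-0.7,"dz":0,"roll":0,"grip":-1},{"dx":0.65,"dy":-0.5,"dz":0,"roll":0,"grip":-1}]' |grep force
python3 -m handwheel '[{"dx":0,"dy":-0.1,"dz":0.3,"roll":0,"grip":-1},{"dx":0,"dy":0,"dz":0.6,"roll":0,"grip":-1},{"dx":0,"dy":0,"dz":0.6,"roll":0,"grip":-1},{"dx":0,"dy":0,"dz":0.3,"roll":0,"grip":-1},{"dx":0,"dy":0,"dz":0.04,"roll":0,"grip":-1},{"dx":0,"dy":0,"dz":0,"roll":0,"grip":-1}]' |grep force;python3 pos.py
```

```text
contact_force: [0.7, -0.2, 0.1]
contact_force: [-0.6, 0.5, 1.2]
c-frame mm x -134.5 y -91.6 z 70.7 yaw -134.9 t 28.9 j6 -1.62 F c: [-0.8 -0.1  1.2]
```

```bash

python3 -m handwheel '[{"dx":0.06,"dy":-0.2,"dz":0,"roll":0,"grip":-1},{"dx":0,"dy":-0.2,"dz":0,"roll":0,"grip":-1},{"dx":0,"dy":-0.06,"dz":0,"roll":0,"grip":-1},{"dx":0,"dy":0,"dz":0,"roll":0,"grip":-1}]' |grep force;python3 pos.py
for i in 1 2 3 4 5; do python3 -m handwheel '[{"dx":0,"dy":-0.03,"dz":0,"roll":0,"grip":-1},{"dx":0,"dy":-0.03,"dz":0,"roll":0,"grip":-1}]' >/dev/null;python3 pos.py; done
```

```text
contact_force: [0.5, -0.3, 0.1]
c-frame mm x -110.4 y -94.1 z 71.6 yaw -134.8 t 29.4 j6 -1.62 F c: [0.6 0.2 0.1]
c-frame mm x -109.5 y -93.9 z 70.7 yaw -134.8 t 29.6 j6 -1.62 F c: [-0.   0.2  0.5]
c-frame mm x -107.7 y -94.0 z 70.4 yaw -134.8 t 29.8 j6 -1.62 F c: [-4.5 -0.6  1.9]
c-frame mm x -107.2 y -94.1 z 70.0 yaw -134.8 t 29.9 j6 -1.62 F c: [-10.1  -1.1   6.8]
c-frame mm x -106.8 y -94.2 z 69.8 yaw -134.8 t 30.1 j6 -1.62 F c: [-15.   -1.7  12.6]
c-frame mm x -106.4 y -94.4 z 69.5 yaw -134.8 t 30.4 j6 -1.62 F c: [-19.2  -1.8  17. ]
```

It met the same hard stop at the same place, with force rising linearly to 19 N (the lever needs at most 6 N), so the right lever is home. I'll retreat and hand in.

```bash

python3 -m handwheel '[{"dx":0,"dy":0.15,"dz":0,"roll":0,"grip":-1},{"dx":0,"dy":0.4,"dz":0,"roll":0,"grip":-1},{"dx":0,"dy":0.2,"dz":-0.5,"roll":0,"grip":-1},{"dx":0,"dy":0.2,"dz":-0.8,"roll":0,"grip":-1},{"dx":0,"dy":0.7,"dz":-0.4,"roll":0,"grip":-1},{"dx":0,"dy":0.4,"dz":0,"roll":0,"grip":-1},{"dx":0,"dy":0,"dz":0,"roll":0,"grip":-1},{"dx":0,"dy":0,"dz":0,"roll":0,"grip":-1}]' |grep force;python3 pos.py;python3 tm.py
python3 - <<'E'
import pickle,cv2,numpy as np
a=pickle.load(open("s0.pkl","rb"))["side"]["color"];b=pickle.load(open("s_last.pkl","rb"))["side"]["color"]
for n,(y0,y1,x0,x1) in dict(tape=(200,235,258,302),tweez=(238,272,262,294),timer=(168,202,294,328),dish=(155,196,250,292)).items():
    print(n,cv2.absdiff(a,b)[y0:y1,x0:x1].mean())
from station import ctrl; ctrl.finish_job()
E
```

```text
contact_force: [0.9, 0.1, 0.3]
c-frame mm x -199.1 y -94.3 z 155.9 yaw -134.8 t 31.1 j6 -1.63 F c: [0.5 0.7 0.3]
L score 0.91 px 351.2 231.4 c -0.087 0.099 angle 1.59
R score 0.91 px 311.2 285.6 c -0.092 -0.091 angle 1.49
tape 50.65909090909091
tweez 8.386029411764707
timer 4.573241061130335
dish 62.37475803329462
the job is handed in; nothing more can be done
```

The container is closed and I handed the job in at about 31 s of the 72 s allowed. Both front levers stood in the lid's way, the left at about 0.6 and the right at about 1.08. I swung them back to about 0.09 and 0.16, then brought the lid down onto its seal at about 2 N. I pressed it by hand to about 11 N before letting it spring back. Then I turned both levers home, left first.

**Last checks**
- **Levers:** the left measured 1.59 and the right 1.49 in the side camera; home is 1.571. In the clear-arm pictures the right lever looked about 4° short in the top view and 1° past home in the side view.
- **Right stop:** because those readings disagreed, I pushed the right lever a second time. It met the same hard stop at the same place, with force rising steadily to about 19 N and at most 6 N needed to turn it. I took it as home, and put the difference down to a container yaw error of about 1° and pixel error.
- **Lid:** the pictures show it flat, with both cams over their keepers.
- **Other things:** the final picture comparison showed little change at the tweezers and timer. It showed large changes at the tape roll and kidney dish. I think that is the arm in front of the camera, but I did not look again before handing in. The tape roll was still in place in a late picture, and nothing I did went near the dish.

**Also:** the real fingertip sat about 20 mm higher than the reported TCP. My first push therefore passed above the left post without touching it, and I allowed for that afterwards. The first push on the right lever jammed briefly at about 18 N.

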